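# Set a board trimmer's back gauge to the marker, taking up the play

### The job

Set the back gauge of the board trimmer so that its pointer lines up with the nose of the brass marker on the rule, working it by the knob only and never pushing the gauge itself. The drive has play and the gauge stands short of the marker, so wind it out past the marker first and then bring it back towards the knife onto the mark: the play must end up taken up in that direction, so that a board pushed against the gauge cannot shift it. Then let go of the knob, and leave the other things on the bench where they are.

Things in the scene. Friction and masses are not known exactly. Their poses are not given: they have to be found in the camera images.
- trimmer: Bench board trimmer, fixed. Wooden bed 240 mm (its x) by 340 mm (its y), bed top at z = 30 mm. Origin on the bench under the bed's middle; x points from the knob side to the rule side, y from the knife to the gauge, z up. The rule (aluminium, ticks every 10 mm) lies along y at x = 99 to 125 mm, top at z = 34 mm. Knob bracket: x -185 to -118, y -50 to 10, top z = 56 mm.
- knife_handle (a point): End of the black round handle (22 mm thick, 90 mm long, along x) of the shut knife arm: trimmer (-240, -182, 62) mm. The steel arm itself runs along the trimmer's x at y = -182 mm from x = -150 to 150 mm, top at z = 70 mm.
- knob_grip (a point): The point to grip the knob: on its vertical axis, at trimmer (-152, -20, 82) mm, halfway up the grip. The knob is a round ribbed black knob, 52 mm across, its grip from z = 66 to 98 mm, free all round above the bracket's top (z = 56 mm); it can be gripped at any yaw. It turns without sinking or rising.
- knob (a joint): Angle of the knob, rad, growing anticlockwise seen from above; it turns from -1.4 to 8.4 rad. Anticlockwise drives the gauge away from the knife (+y of the trimmer), clockwise towards the knife; 1 rad moves the gauge 10 mm once the play is taken up. Its drag is about 0.12 N m and holds it where it is left.
- play (a joint): Lost motion in the drive (a worn key between knob and pinion), m: where the drive stands between its two flanks. +0.0025: the knob has been driving the gauge away from the knife; -0.0025: it has been driving the gauge towards the knife, the play is taken up and the gauge cannot be pushed away from the knife. After a reversal the knob turns about 0.5 rad (5 mm) before the gauge follows.
- gauge: The back gauge: an aluminium bar across the bed along the trimmer's x, 210 mm long, 22 mm wide, top at trimmer z = 51 mm, with a steel rack 152 mm long along y at its knob-side end, passing under the bracket's top. Origin on the bed top, mid-width, at trimmer x = 0; axes as the trimmer's. It slides along the trimmer's y (y = 16 to 114 mm) with about 2 N of friction. Not to be touched.
- gauge_tip (a point): Tip of the dark pointed pointer at the rule-side end of the gauge: trimmer x = 103 mm, z = 40 mm, in the middle of the gauge's width.
- marker: Brass marker clamped on the rule, fixed: a bar 60 mm long along the trimmer's x and 24 mm wide with a pointed nose towards the pointer and a thumbscrew on top. Origin at the nose's tip, level with the rule's top, at trimmer x = 106 mm; axes as the trimmer's. The gauge is on the mark when the pointer's tip has the same trimmer y as the nose's tip.
- stand: Slotted oak stand, 190 x 112 x 48 mm, fixed, holding three upright boards. Origin under its middle; slots along its x.
- board0: Thin basswood puzzle board, 170 mm long, 140 mm high, 6 mm thick, standing loosely in a slot of the stand. Origin: middle of its lower edge. Bystander.
- board1: Thin basswood puzzle board, 170 mm long, 128 mm high, 6 mm thick, standing loosely in a slot of the stand. Origin: middle of its lower edge. Bystander.
- board2: Thin basswood puzzle board, 170 mm long, 116 mm high, 6 mm thick, standing loosely in a slot of the stand. Origin: middle of its lower edge. Bystander.
- dish: White porcelain dish of corner pieces, 116 mm across, 28 mm high. Origin under its middle. Bystander.
- clock: Nickel-plated round desk clock on a flat foot, 96 mm wide, 106 mm high. Origin under its middle. Bystander.
- loupe: Hand loupe lying flat: a glass in a steel ring 89 mm across, with a wooden handle reaching 140 mm from the ring's middle along -x. Origin under the ring's middle. Bystander.

How it is judged:
On the way:
1. the gauge has been wound out past the marker: its pointer stands at least 3 mm beyond the marker's nose, away from the knife (y of gauge_tip in the frame of marker above 0.003 m), for 0.2 s.
At the end, for the whole second after the job is handed in: The gauge's pointer stands within 2 mm of the marker's nose, measured along the rule, with the play taken up towards the knife (play joint below -0.0015 m), and gauge and knob are at rest with the knob released (y of gauge_tip in the frame of marker between -0.002 and 0.002 m and value of joint play below -0.0015 m and linear speed of gauge below 0.003 m/s and velocity of joint knob between -0.05 and 0.05 rad/s); the robot touches nothing.
It fails at once if the robot pushes on the gauge itself (more than 1 N) (contact force between any of the fingers, the arm and gauge above 1 N).
It fails at once if the dish, the clock or the loupe is moved by more than 15 mm (distance of any of dish, clock, loupe from where it was at the start of the episode above 0.015 m).
It fails at once if a puzzle board in the stand is moved by more than 20 mm or tipped over (distance of any of board0, board1, board2 from where it was at the start of the episode above 0.02 m or angle between any of board0, board1, board2's own z axis and vertical above 0.4 rad).
It also fails if it takes over 58 s, if anything falls off the work surface, if the arm or the gripper's body presses on something with over 40 N, if the wrist force passes 120 N, or if a joint passes its speed limit or range.

### The arm

A 7-joint arm with a two-finger parallel gripper is mounted at the origin on the work surface. World frame = base frame: x ahead of the robot, y to its left, z up, the work surface at z = 0. Lengths are in m, angles in rad, forces in N, time in s.
With the tool pointing down it reaches from about 0.4 to 0.85 m from the base axis. Payload 4.5 kg.
Tool frame: the origin (TCP) lies at the very end of the fingers, on their centre line; the grasp point (between the pads) lies 19 mm behind it; z points along the fingers, y is the line along which they close (so a half turn about z gives the same grasp; the last joint's range is limited). The gripper opens to 88 mm and grips with 3 to 60 N. Pads are 18 mm wide; open, the fingers measure 123 mm over their backs; the gripper's body (75 mm by 187 mm) begins 45 mm behind the grasp point.
Start: joints at [1.383, 0.689, -0.195, 1.565, 0.157, 0.902, -0.215], TCP at [0.138, -0.61, 0.239] pointing down, gripper open.
Joint ranges: [-3.01, 3.01], [-0.46, 2.08], [-1.47, 1.51], [0.13, 2.56], [-1, 4.14], [0.04, 2.09], [-2.66, 2.66]. Speed limits (rad/s): [2.57, 2.57, 3.14, 3.14, 3.14, 3.14, 3.14].

### API

Orientations are given as a unit quaternion [x, y, z, w].
In Python, from plant import r, optics gives the robot as it stands.
- The arm moves only by the tool servo_tool, never from a script. Its arguments are lists of equal length, an entry for each row: "translation": the shift along the tool's x, y, z in m, a list of three; "turn": the turn, a rotation vector about the tool's x, y, z in rad, a list of three. In form: {"translation": [[dx, dy, dz], ...], "turn": [[rx, ry, rz], ...]}. A call has 1 to 10 rows; each row shifts and turns the commanded pose from where the row before left it, along the tool's axes as they then stand; what a row does not reach is not made up. A row lasts 1/8 s, in which the tool goes at most 62.5 mm and 10.7 degrees, less where a joint would pass 70% of its speed; a pose out of reach is approached as far as the arm can. A call is refused whole if a number of a shift passes 0.0625 or a number of a turn 0.188, either way. A call with a gripper value outside its range is refused whole. "grip" is the opening, from 0 (shut) to 1 (fully open), set as the call begins (left out, the last holds). The fingers move at their own pace and stop on an object; "grip_force" is the grip in N (left out, the last holds). Time passes only in rows, so rows that do not move let the fingers close. It gives the time, the measured TCP pose, the force, the opening and the grip force at its end, in the units of the state.
- r.get_state(): the state, without advancing time (a new reading comes with each control period).
- optics.snapshot(name): name is "side" or "top" or "wrist"; returns a dict with "img" (384x512x3 uint8, red, green, blue), "z_map" (384x512 float32, m along the optical axis (not along the pixel's ray), 0 where there is no reading), "mtx" (3x3 intrinsics, pixels), "R" (3x3) and "t" (3): a world point X has camera coordinates R X + t. Camera axes: x right, y down, z forward; pixel columns grow to the right and rows downward; lengths in m; the calibration is good to about 2 mm. A picture is of the moment at which its call begins.
- r.finish_job(): hands the job in; it is judged then, once.
The state is a dict: "clock": time; "q": joint angles; "qd": joint speeds; "joint_torque": joint torques, N m; "tool_pos": TCP position; "eef_rot": TCP orientation; "contact_force": force on the tool from outside, world axes, zero at the start; "moment": the same for the moment, N m; "opening": opening from 0.0 (shut) to 1.0 (fully open); "finger_force": force on a finger pad.
Only numpy, scipy, OpenCV 4.12 (cv2) and the standard library are available. Lean on these libraries where they do the work, as an engineer would, in place of code of your own. Each camera call takes 0.05 s, during which the arm holds its last target. There are 200 camera calls.

## Working session

There is one attempt and no reset: what is moved stays moved. The work goes in short steps, Python scripts to look and compute and a tool call to move; the robot and the scene stay as the last step left them, time stands still between calls to the robot, and variables do not carry over. Pictures are saved under pics/ and viewed, at most 10 in all, crops included, and the job is handed in when it is done.

Besides the shell and the picture viewer there is one more tool, called after ">>>" as a command line: name --argument value ..., lists and objects as JSON in quotes. servo_tool: Moves the arm, as the interface text tells. Its arguments: {"type":"object","properties":{"translation":{"type":"array"},"turn":{"type":"array"},"grip":{"type":"number"},"grip_force":{"type":"number"}},"required":["translation","turn"]}

```bash
mkdir -p pics; ls
cat > h.py <<'E'
from plant import r, optics
import numpy as np, cv2
def snap(n):
    s=optics.snapshot(n); return s
def save(s,name): cv2.imwrite('pics/'+name,s['img'][...,::-1])
def ray(s,u,v):
    R,t=np.array(s['R']),np.array(s['t']); d=R.T@np.linalg.inv(s['mtx'])@[u,v,1]; return -R.T@t,d
def plane(s,u,v,z):
    c,d=ray(s,u,v); return c+d*(z-c[2])/d[2]
def depth(s,u,v):
    c,d=ray(s,u,v); return c+d*s['z_map'][int(v),int(u)]
def proj(s,X):
    p=np.array(s['mtx'])@(np.array(s['R'])@np.array(X)+s['t']); return p[:2]/p[2]
E
python3 - <<'E'
from h import *
for n in ('top','side'):
    s=snap(n); save(s,n+'0.png'); print(n,ray(s,256,192),s['mtx'][0][0], s['R'])
st=r.get_state(); print(st['clock'],st['tool_pos'],st['eef_rot'],st['opening'])
E
```

```text
pics
top (array([ 0.41181717, -0.00683405,  1.18971924]), array([ 0.13662352, -0.01767932, -0.99055968])) 399.27210049390663 [[ 0.00239454 -0.99998655  0.0046008 ]
 [-0.99028303 -0.00301098 -0.13903403]
 [ 0.13904601 -0.00422317 -0.99027692]]
side (array([0.10773421, 1.02265952, 1.14813297]), array([ 0.2937047 , -0.65942975, -0.69247408])) 467.70746286490055 [[-0.89951655 -0.43664148  0.01463536]
 [-0.30542223  0.60453513 -0.73570003]
 [ 0.31238956 -0.66624432 -0.67714937]]
0.1 [ 0.13731367 -0.60916413  0.23802048] [ 9.93856276e-01  1.10675505e-01 -1.37101101e-04 -7.85242551e-04] 1.0011218044522654
```

View pics/top0.png

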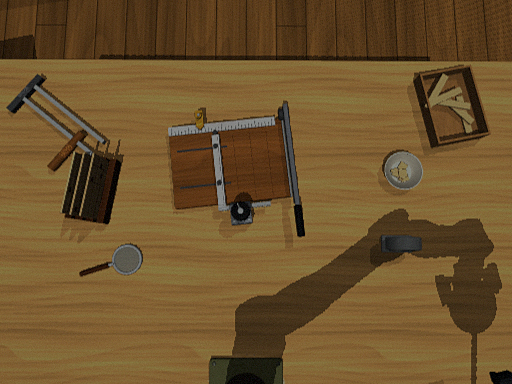

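View pics/side0.png

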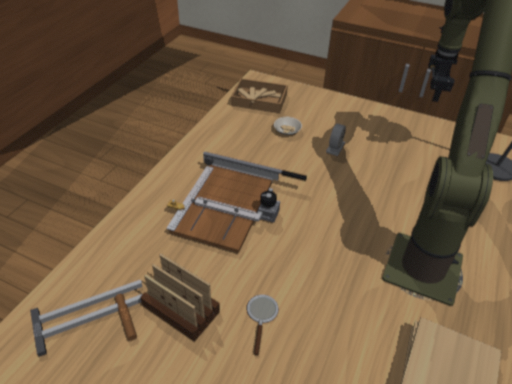

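Top view: knob at about (241,210), gauge bar at column ~219, rule at row ~127, marker at (200,118), knife on the right at column ~290. Trimmer axes lie close to the world axes. The side view shows the knob at (268,199).

Run:
```python
from h import *
T=snap('top');S=snap('side')
def blob(s,u,v,w,thr):
    g=s['img'].max(2); m=np.zeros_like(g); m[v-w:v+w,u-w:u+w]=(g[v-w:v+w,u-w:u+w]<thr)
    n,l,st,c=cv2.connectedComponentsWithStats(m)
    i=1+np.argmax(st[1:,4]); return st[i],c[i]
print(blob(T,241,210,16,45),blob(S,268,199,16,45))
g=T['img']
# depth at knob
for u,v in [(241,208),(240,211)]: print('T',depth(T,u,v))
for u,v in [(268,195),(268,200)]: print('S',depth(S,u,v))
# rule: bright/low sat pixels at heights 25-45mm
def world(s):
    v,u=np.mgrid[0:384,0:512]; K=np.linalg.inv(s['mtx']); d=np.stack([u,v,np.ones_like(u)],-1)@K.T*s['z_map'][...,None]
    return (d-np.array(s['t']))@np.array(s['R'])
W=world(T); hsv=cv2.cvtColor(g,cv2.COLOR_RGB2HSV)
m=((hsv[...,1]<50)&(hsv[...,2]>110)).astype(np.uint8); m2=np.zeros_like(m); m2[110:145,160:280]=m[110:145,160:280]
n,l,st,c=cv2.connectedComponentsWithStats(m2);print(st,c)
a=np.vstack([T['img'][95:245,155:315]]);b=S['img'][145:255,160:320]
cv2.imwrite('pics/c1.png',cv2.resize(np.vstack([a])[...,::-1],None,fx=4.0,fy=4.0,interpolation=2))
# knob cluster by height
for nm,s in(('T',T),('S',S)):
    w=world(s); k=(w[...,2]>0.09)&(w[...,2]<0.107)&(abs(w[...,0]-.38)<.08)&(abs(w[...,1]-.03)<.08)&(s['z_map']>0); print(nm,k.sum(),w[k].min(0),w[k].max(0),w[k].mean(0))
```

```text
(array([225, 195,  32,  27, 364], dtype=int32), array([240.50549451, 208.24725275])) (array([260, 192,  16,  16, 155], dtype=int32), array([268.13548387, 200.92258065]))
T [0.51794395 0.01482729 0.09798457]
T [0.50980937 0.01755323 0.09654438]
S [0.51398111 0.01446916 0.09448553]
S [0.50258307 0.04031552 0.09974781]
[[     0      0    512    384 195846]
 [   198    114      1      1      1]
 [   202    117     73     15    497]
 [   168    125     30     11    201]
 [   199    130      2      3      5]
 [   212    135      7     10     58]] [[255.63179743 191.75282109]
 [198.         114.        ]
 [238.62173038 123.73038229]
 [182.19402985 129.74129353]
 [199.6        131.2       ]
 [214.94827586 139.0862069 ]]Traceback (most recent call last):
  File "<stdin>", line 23, in <module>
    return umr_minimum(a, axis, None, out, keepdims, initial, where)
ValueError: zero-size array to reduction operation minimum which has no identity
```

View pics/c1.png

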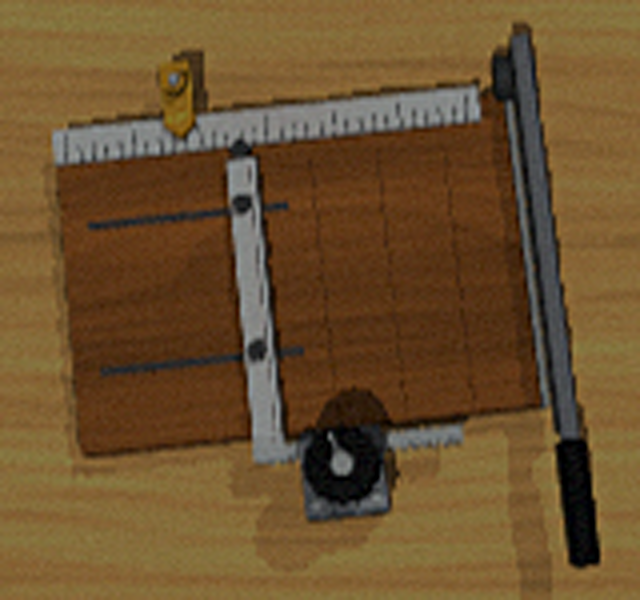

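The crop shows the knob top centred near full-image (240.5,210.5), the marker nose at (200.3,129), the pointer tip at (215,131), and the rule edge tilted about 6°.

```bash
cat >> h.py <<'E'
def world(s):
    v,u=np.mgrid[0:384,0:512]; K=np.linalg.inv(s['mtx']); d=(np.stack([u,v,np.ones_like(u)],-1)@K.T)*s['z_map'][...,None]
    return (d-np.array(s['t']))@np.array(s['R'])
E
python3 - <<'E'
from h import *
T=snap('top');S=snap('side')
for nm,s in(('T',T),('S',S)):
    w=world(s); k=(w[...,2]>0.088)&(w[...,2]<0.107)&(abs(w[...,0]-.51)<.05)&(abs(w[...,1]-.016)<.05)&(s['z_map']>0)
    p=w[k]; v,u=np.where(k); (c,rad)=cv2.minEnclosingCircle(p[:,:2].astype(np.float32))
    print(nm,k.sum(),c,rad,np.median(p[:,2]),u.mean(),v.mean())
# two-view check: intersect rays of knob-top centroids
f=lambda u,v,z:plane(T,155+u/4,95+v/4,z)
nose=f(181,136,.034);tip=f(240,143,.040)
a=f(60,163,.034);b=f(480,120,.034); a2=f(54,130,.034);b2=f(477,86,.034)
for p,q in((a,b),(a2,b2)): d=p-q; print('yaw',np.degrees(np.arctan2(-d[0],d[1])),np.linalg.norm(d))
e1,e2=f(523,30,.07),f(567,440,.07);d=e1-e2;print('knife yaw',np.degrees(np.arctan2(d[1],d[0])),np.linalg.norm(d))
g1,g2=f(240,158,.051),f(270,440,.051);d=g1-g2;print('gauge yaw',np.degrees(np.arctan2(d[1],d[0])),np.linalg.norm(d))
print(nose,tip,f(342,462,.098))
y=np.radians(6.0);print('dy',(nose-tip)[:2]@[-np.sin(y),np.cos(y)])
(c1,d1),(c2,d2)=ray(T,240.5,210.5),ray(S,268,194.5)
k=np.linalg.lstsq(np.c_[d1,-d2],c2-c1,rcond=None)[0];print('tri',c1+k[0]*d1,c2+k[1]*d2)
E
```

```text
T 299 (0.5104265809059143, 0.017746375873684883) 0.02754068374633789 0.09760967965874526 239.93645484949832 211.01003344481606
S 162 (0.512397825717926, 0.01824420876801014) 0.028788764029741287 0.09490976515112506 268.10493827160496 196.46913580246914
yaw 6.253394272774739 0.31486363816922175
yaw 6.3739095289140675 0.31811339080427475
knife yaw 5.324918697383725 0.3024080549453955
gauge yaw 6.733219414171481 0.20945026260922178
[0.76063605 0.13913914 0.034     ] [0.75362663 0.09450028 0.04      ] [0.5110575  0.01615829 0.098     ]
dy 0.04366164194562229
tri [0.51097506 0.01613919 0.09890695] [0.51314416 0.01679344 0.0991179 ]
```

>>> servo_tool --translation '[[0.036,-0.038,0],[0.036,-0.038,0],[0.036,-0.038,0],[0.036,-0.038,0],[0.036,-0.038,0],[0.036,-0.038,0],[0.036,-0.038,0],[0.036,-0.038,0],[0.036,-0.038,0],[0.036,-0.038,0]]' --turn '[[0,0,0],[0,0,0],[0,0,0],[0,0,0],[0,0,0],[0,0,0],[0,0,0],[0,0,0],[0,0,0],[0,0,0]]' --grip 1

```text
clock: 1.55
tool_pos: [0.4061, -0.1584, 0.2389]
eef_rot: [0.994, 0.111, 0.0, 0.0]
contact_force: [0.7, 0.2, 0.3]
opening: 0.996
finger_force: 0.0
```

>>> servo_tool --translation '[[0.036,-0.038,0],[0.036,-0.038,0],[0.036,-0.038,0],[0.034,-0.036,0],[0,0,0]]' --turn '[[0,0,0],[0,0,0],[0,0,0],[0,0,0],[0,0,0]]'

```text
clock: 2.17
tool_pos: [0.5126, 0.0227, 0.2388]
eef_rot: [0.993, 0.114, 0.001, -0.001]
contact_force: [-0.7, -1.6, -0.5]
opening: 1.004
finger_force: 0.0
```

```bash
cat > st.py <<'E'
from h import *
from scipy.spatial.transform import Rotation as Ro
s=r.get_state(); M=Ro.from_quat(s['eef_rot']).as_matrix()
print('t',s['clock'],'pos',np.round(s['tool_pos'],4),'yaw x',np.arctan2(M[1,0],M[0,0]),'z',np.round(M[:,2],3),'q',np.round(s['q'],3),'F',np.round(s['contact_force'],1),'Mz',np.round(s['moment'],2),'op',s['opening'])
E
python3 st.py
python3 - <<'E'
from h import *
s=snap('wrist'); save(s,'w1.png'); print(ray(s,256,192), s['mtx'][0][0])
E
```

```text
t 2.175 pos [0.5126 0.0227 0.2388] yaw x 0.22930369570367995 z [ 0.002  0.003 -1.   ] q [-0.056  0.541 -0.12   1.904  0.092  0.699 -1.571] F [-0.7 -1.6 -0.5] Mz [-0.02  0.07 -0.02] op 1.004219264446615
(array([0.57902026, 0.03798563, 0.38432684]), array([-0.25820621, -0.07867535, -0.96312101])) 342.70851576595555
```

View pics/w1.png

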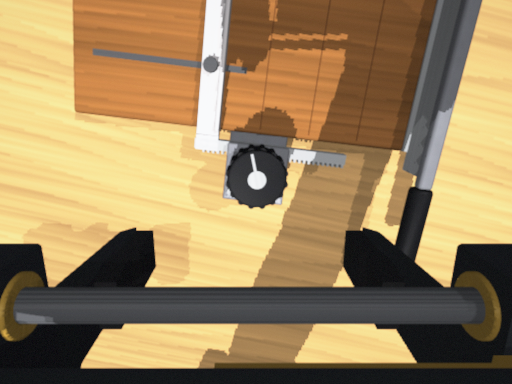

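Wrist view: knob top at (257,180) between the fingers' planes, gauge bar at column ~213, knife handle at (413,220). I'll refine the knob centre from it.

Run:
```python
from h import *
s=snap('wrist'); w=world(s)
k=(w[...,2]>0.088)&(w[...,2]<0.107)&(abs(w[...,0]-.51)<.05)&(abs(w[...,1]-.016)<.05)
p=w[k];print(k.sum(),cv2.minEnclosingCircle(p[:,:2].astype(np.float32)),np.median(p[:,2]))
g=s['img'].max(2);m=np.zeros_like(g);m[135:225,215:300]=((g<60)&(w[...,2]>.085))[135:225,215:300]
c=max(cv2.findContours(m,0,2)[0],key=cv2.contourArea);(x,y),rr=cv2.minEnclosingCircle(c);e=cv2.fitEllipse(c);print((x,y),rr,e, plane(s,x,y,.098),plane(s,*e[0],.098))
pr=r.get_state()['tool_pos'];print(pr)
T=snap('top');(c1,d1),(c2,d2)=ray(T,240.5,210.5),ray(s,x,y)
kk=np.linalg.lstsq(np.c_[d1,-d2],c2-c1,rcond=None)[0];print('tri',c1+kk[0]*d1,c2+kk[1]*d2)
```

```text
2902 ((0.5134057998657227, 0.017491307109594345), 0.02774886228144169) 0.09708969844008258
(253.0, 173.5) 31.484222412109375 ((253.7781219482422, 173.69790649414062), (54.80474090576172, 57.356040954589844), 45.375732421875) [0.51590274 0.01753659 0.098     ] [0.5158833 0.0168494 0.098    ]
[0.5103038  0.01776031 0.2385198 ]
tri [0.51249475 0.01649128 0.08218913] [0.5124737  0.01657014 0.08218888]
```

>>> servo_tool --translation '[[0.0015,0.001,0],[0,0,0],[0,0,0],[0,0,0.03],[0,0,0.04],[0,0,0.02],[0,0,0],[0,0,0]]' --turn '[[0,0,0.17],[0,0,0.17],[0,0,0.17],[0,0,0.17],[0,0,0.15],[0,0,0],[0,0,0],[0,0,0]]'

```text
clock: 3.32
tool_pos: [0.5126, 0.0161, 0.1496]
eef_rot: [0.954, -0.3, 0.001, -0.0]
contact_force: [-0.1, -0.6, 1.3]
opening: 1.002
finger_force: 0.0
```

```bash
python3 st.py
python3 - <<'E'
from h import *
s=snap('wrist'); save(s,'w2.png'); w=world(s)
k=(w[...,2]>0.094)&(w[...,2]<0.104)&(abs(w[...,0]-.51)<.05)&(abs(w[...,1]-.016)<.05)
p=w[k];print(k.sum(),cv2.minEnclosingCircle(p[:,:2].astype(np.float32)),np.median(p[:,2]))
v,u=np.where(k);print(u.min(),u.max(),v.min(),v.max())
E
python3 st.py
```

```text
t 3.325 pos [0.5126 0.0161 0.1496] yaw x -0.6097268718053733 z [ 0.001 -0.    -1.   ] q [-0.181  0.688  0.097  1.996 -0.138  0.463 -2.163] F [-0.1 -0.6  1.3] Mz [ 0.05 -0.05  0.02] op 1.0019123812585857
5379 ((0.51385498046875, 0.016934998333454132), 0.02771000936627388) 0.09723587064599196
204 291 167 250
t 3.375 pos [0.5129 0.0163 0.1498] yaw x -0.6094225510335086 z [ 0.002 -0.    -1.   ] q [-0.182  0.687  0.097  1.996 -0.138  0.463 -2.163] F [-0.9 -0.5  0.3] Mz [ 0.09  0.03 -0.03] op 1.0024621861229335
```

View pics/w2.png

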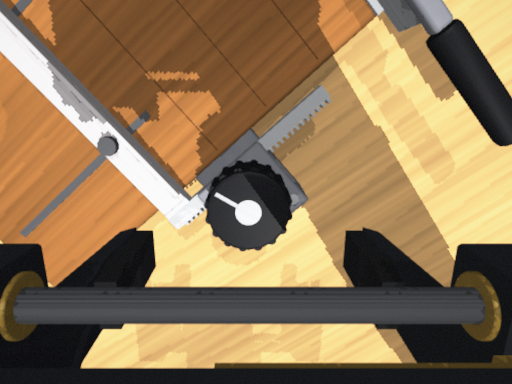

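Knob centred between the fingers (about (249,208), radius ~43 px), measured at (0.5135,0.017) with its top at 0.097. Descending and gripping.

>>> servo_tool --translation '[[0,-0.0005,0.03],[0,0,0.03],[0,0,0.022],[0,0,0],[0,0,0]]' --turn '[[0,0,0],[0,0,0],[0,0,0],[0,0,0],[0,0,0]]'

```text
clock: 4.0
tool_pos: [0.5134, 0.0173, 0.0679]
eef_rot: [0.954, -0.3, 0.001, -0.0]
contact_force: [-1.5, 0.6, -0.3]
opening: 1.001
finger_force: 0.0
```

>>> servo_tool --translation '[[0,0,0],[0,0,0],[0,0,0],[0,0,0],[0,0,0],[0,0,0]]' --turn '[[0,0,0],[0,0,0],[0,0,0],[0,0,0],[0,0,0],[0,0,0]]' --grip 0.3 --grip_force 30

```text
clock: 4.75
tool_pos: [0.5124, 0.0171, 0.0668]
eef_rot: [0.954, -0.3, -0.0, 0.0]
contact_force: [-1.4, -1.9, 5.0]
opening: 0.584
finger_force: 30.0
```

```bash
python3 st.py
```

```text
t 4.75 pos [0.5124 0.0171 0.0668] yaw x -0.6083599530758057 z [-0.    -0.001 -1.   ] q [-0.158  0.838  0.057  2.035 -0.155  0.273 -2.15 ] F [-1.4 -1.9  5. ] Mz [-0.22  0.27  0.1 ] op 0.5843794812476777
```

>>> servo_tool --translation '[[0,0,0],[0,0,0],[0,0,0],[0,0,0],[0,0,0],[0,0,0],[0,0,0],[0,0,0],[0,0,0],[0,0,0]]' --turn '[[0,0,-0.16],[0,0,-0.16],[0,0,-0.16],[0,0,-0.16],[0,0,-0.16],[0,0,-0.16],[0,0,-0.16],[0,0,-0.16],[0,0,-0.16],[0,0,0]]'

```text
clock: 6.0
tool_pos: [0.5125, 0.0161, 0.0668]
eef_rot: [0.915, 0.403, -0.0, 0.001]
contact_force: [-0.0, -3.9, 4.6]
opening: 0.584
finger_force: 30.0
```

```bash
python3 st.py
```

```text
t 6.0 pos [0.5125 0.0161 0.0668] yaw x 0.8291412619324978 z [-0.    -0.001 -1.   ] q [-0.     0.838 -0.201  2.027  0.491  0.324 -1.347] F [-0.  -3.9  4.6] Mz [-0.89  0.03  0.13] op 0.5836310512097628
```

>>> servo_tool --translation '[[0,0,0],[0,0,0],[0,0,0],[0,0,0],[0,0,0],[0,0,0],[0,0,0],[0,0,0],[0,0,0],[0,0,0]]' --turn '[[0,0,-0.16],[0,0,-0.16],[0,0,-0.16],[0,0,-0.16],[0,0,-0.16],[0,0,-0.16],[0,0,-0.16],[0,0,-0.16],[0,0,-0.16],[0,0,0]]'

```text
clock: 7.25
tool_pos: [0.5135, 0.0162, 0.0668]
eef_rot: [0.423, 0.906, -0.001, 0.001]
contact_force: [2.1, -5.4, 3.5]
opening: 0.581
finger_force: 30.0
```

```bash
python3 st.py
python3 - <<'E'
from h import *
T=snap('top');S=snap('side')
a=cv2.resize(T['img'][95:245,140:320],None,fx=3,fy=3,interpolation=2);b=cv2.resize(S['img'][140:260,150:310],None,fx=3,fy=3,interpolation=2)[:,:260*3]
cv2.imwrite('pics/c2.png',a[...,::-1])
E
```

```text
t 7.25 pos [0.5135 0.0162 0.0668] yaw x 2.2674487401067327 z [ 0.001 -0.002 -1.   ] q [ 0.21   0.889 -0.559  2.014  0.964  0.527 -0.363] F [ 2.1 -5.4  3.5] Mz [-0.93 -0.53  0.09] op 0.5813464062247385
```

View pics/c2.png

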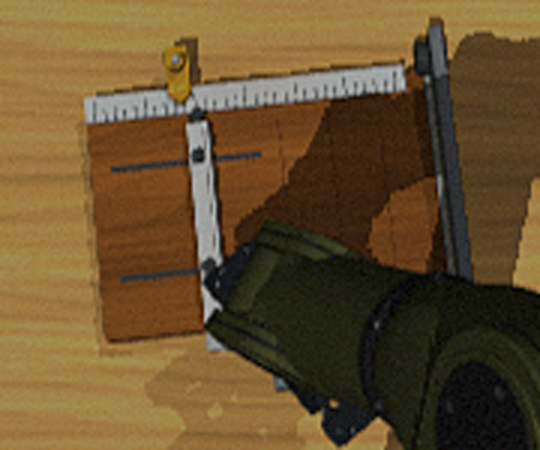

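Pointer tip is now at full-image (205.3,131) and the nose at (200,129.3), so about 16 mm remain. The gauge follows the knob at 10 mm/rad.

>>> servo_tool --translation '[[0,0,0],[0,0,0],[0,0,0],[0,0,0],[0,0,0],[0,0,0],[0,0,0],[0,0,0],[0,0,0],[0,0,0]]' --turn '[[0,0,-0.16],[0,0,-0.16],[0,0,-0.16],[0,0,-0.16],[0,0,-0.16],[0,0,-0.16],[0,0,-0.16],[0,0,-0.16],[0,0,-0.16],[0,0,0]]'

```text
clock: 8.6
tool_pos: [0.5136, 0.0172, 0.0669]
eef_rot: [-0.279, 0.96, -0.0, 0.001]
contact_force: [3.2, -3.9, 3.9]
opening: 0.582
finger_force: 30.0
```

```bash
python3 st.py
```

```text
t 8.6 pos [0.5136 0.0172 0.0669] yaw x -2.575334893493493 z [ 0.001 -0.    -1.   ] q [ 0.37   0.983 -0.864  2.006  1.162  0.762  0.9  ] F [ 3.2 -3.9  3.9] Mz [-0.65 -0.63  0.1 ] op 0.5823922508026739
```

>>> servo_tool --translation '[[0,0,0],[0,0,0],[0,0,0],[0,0,0],[0,0,0],[0,0,0],[0,0,0]]' --turn '[[0,0,-0.16],[0,0,-0.16],[0,0,-0.16],[0,0,-0.16],[0,0,-0.16],[0,0,0],[0,0,0]]'

```text
clock: 9.48
tool_pos: [0.5131, 0.0175, 0.0668]
eef_rot: [-0.632, 0.775, -0.0, 0.0]
contact_force: [2.4, -3.0, 3.3]
opening: 0.582
finger_force: 30.0
```

```bash
python3 st.py
python3 - <<'E'
from h import *
T=snap('top')
a=cv2.resize(T['img'][100:200,150:260],None,fx=7,fy=6,interpolation=2)
a=cv2.resize(T['img'][105:165,165:245],None,fx=8,fy=8,interpolation=2)
cv2.imwrite('pics/c3.png',a[...,::-1])
E
```

```text
t 9.475 pos [0.5131 0.0175 0.0668] yaw x -1.7745878581711876 z [ 0.001 -0.    -1.   ] q [ 0.425  1.035 -0.986  2.004  1.219  0.87   1.653] F [ 2.4 -3.   3.3] Mz [-0.59 -0.58  0.07] op 0.5820248153491383
```

View pics/c3.png

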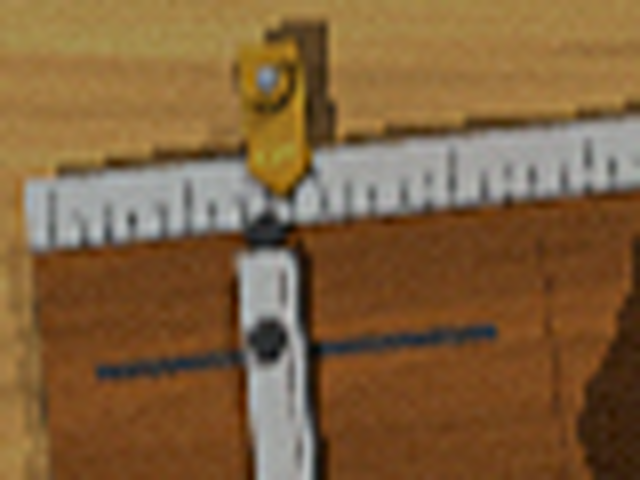

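Tip at crop (266,215) and nose at (282,193): the pointer stands roughly 6 mm beyond the nose. Now reversing: take up the play and stop short, then release and measure from close by.

>>> servo_tool --translation '[[0,0,0],[0,0,0],[0,0,0],[0,0,0],[0,0,0],[0,0,0],[0,0,0],[0,0,0]]' --turn '[[0,0,0.15],[0,0,0.15],[0,0,0.15],[0,0,0.15],[0,0,0.15],[0,0,0.15],[0,0,0],[0,0,0]]'

```text
clock: 10.52
tool_pos: [0.5136, 0.0171, 0.0669]
eef_rot: [-0.231, 0.973, -0.001, 0.001]
contact_force: [4.0, -3.8, 3.3]
opening: 0.582
finger_force: 30.0
```

>>> servo_tool --translation '[[0,0,0],[0,0,0],[0,0,0],[0,0,0],[0,0,0],[0,0,-0.04],[0,0,-0.06],[0,0,-0.06]]' --turn '[[0,0,0],[0,0,0],[0,0,0],[0,0,0],[0,0,0],[0,0,0],[0,0,0],[0,0,0]]' --grip 1

```text
clock: 11.52
tool_pos: [0.5121, 0.0175, 0.2282]
eef_rot: [-0.233, 0.972, 0.0, -0.0]
contact_force: [0.7, 0.2, 0.6]
opening: 0.999
finger_force: 0.0
```

```bash
python3 st.py
```

```text
t 11.525 pos [0.5121 0.0175 0.2282] yaw x -2.670895728877924 z [-0.001  0.    -1.   ] q [ 0.484  0.752 -1.062  1.889  0.791  0.995  1.104] F [0.7 0.2 0.6] Mz [ 0.09 -0.2   0.  ] op 0.9989308067031742
```

>>> servo_tool --translation '[[-0.05,-0.001,0],[-0.05,-0.001,0],[-0.05,-0.001,0],[-0.05,-0.001,0],[-0.048,-0.001,0.03],[0,0,0.03],[0,0,0],[0,0,0]]' --turn '[[0,0,0],[0,0,0],[0,0,0],[0,0,0],[0,0,0],[0,0,0],[0,0,0],[0,0,0]]'

```text
clock: 12.52
tool_pos: [0.7361, 0.1254, 0.168]
eef_rot: [-0.233, 0.973, 0.0, 0.001]
contact_force: [-0.5, -0.3, 0.7]
opening: 0.999
finger_force: 0.0
```

```bash
python3 st.py
python3 - <<'E'
from h import *
s=snap('wrist'); save(s,'w3.png')
np.savez('w3.npz',**s); print(ray(s,256,192),proj(s,[.7606,.139,.034]))
E
```

```text
t 12.525 pos [0.7361 0.1254 0.168 ] yaw x -2.671527306289616 z [ 0.001  0.001 -1.   ] q [ 0.135  1.077 -0.945  1.174  0.843  1.273  1.278] F [-0.5 -0.3  0.7] Mz [ 0.1  -0.13  0.01] op 0.999418085509889
(array([0.6747329 , 0.09431805, 0.3132205 ]), array([ 0.23579121,  0.143642  , -0.96136976])) [249.80407732 210.8083289 ]
```

View pics/w3.png

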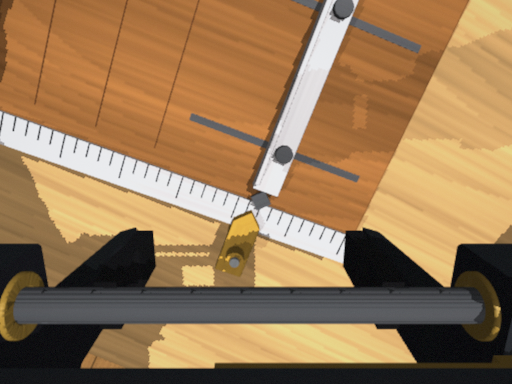

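The pointer is at about (261,204) and the nose at about (255,212), with the rule running diagonally. Zooming in.

Run:
```python
from h import *
s=dict(np.load('w3.npz')); a=s['img'][175:235,225:305]
cv2.imwrite('pics/c4.png',cv2.resize(a,None,fx=10,fy=10,interpolation=0)[...,::-1])
# rule direction from tick edge: fit far edge of rule & gauge side edges
w=world(s)
g=cv2.cvtColor(s['img'],cv2.COLOR_RGB2HSV); m=((g[...,1]<40)&(g[...,2]>120)).astype(np.uint8)
bar=m.copy();bar[190:]=0;bar[:,:250]=0
n,l,st,c=cv2.connectedComponentsWithStats(bar);i=1+np.argmax(st[1:,4]);v,u=np.where(l==i)
P=np.array([plane(s,a,b,.051) for a,b in zip(u,v)])[:,:2];print(len(P))
for nm,Q in(('bar',P),):
    d=cv2.fitLine(Q.astype(np.float32),2,0,.01,.01).ravel();print(nm,d,np.degrees(np.arctan2(d[1],d[0])))
ru=m.copy();ru[:,250:]=0;n,l,st,c=cv2.connectedComponentsWithStats(ru);i=1+np.argmax(st[1:,4]);v,u=np.where(l==i)
Q=np.array([plane(s,a,b,.034) for a,b in zip(u,v)])[:,:2]
d=cv2.fitLine(Q.astype(np.float32),2,0,.01,.01).ravel();print('rule',d,np.degrees(np.arctan2(-d[0],d[1])))
```

```text
5153
bar [0.99433756 0.10626779 0.65816486 0.13073462] 6.100214
rule [ 0.11573459 -0.9932802   0.77695495  0.02735585] -173.354
```

View pics/c4.png

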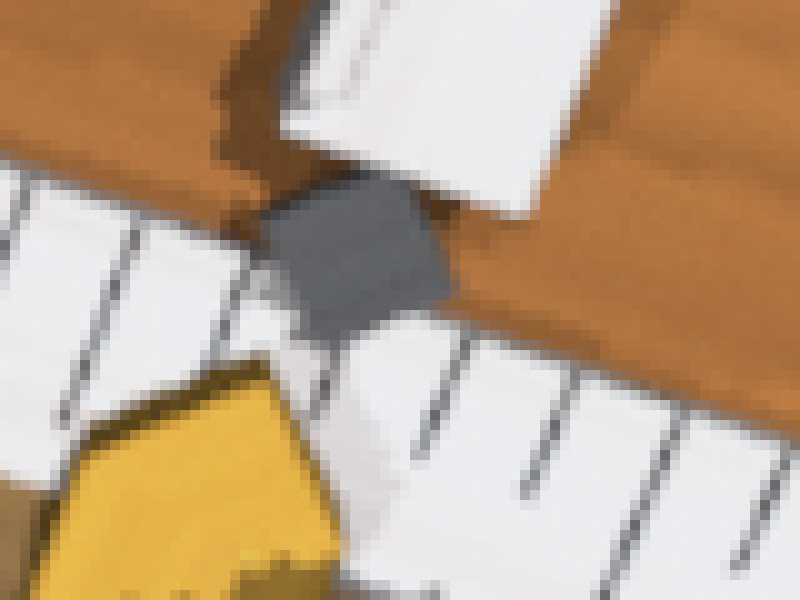

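Run:
```python
from h import *
s=dict(np.load('w3.npz')); P=lambda a,b,z:plane(s,225+a/10-.5,175+b/10-.5,z)
y=np.radians(6.3);Y=np.array([-np.sin(y),np.cos(y),0]);X=np.array([np.cos(y),np.sin(y),0])
nose=P(265,352,.034)
for nm,p in dict(tip=P(318,342,.040),tip38=P(318,342,.037),barL=P(280,130,.051),barR=P(530,215,.051),ptL=P(270,218,.040),ptR=P(456,290,.040),t1=P(465,330,.034),t2=P(795,440,.034),noseTop=P(270,380,.044),nL=P(90,430,.044),nR=P(345,550,.044)).items():
    print(nm,np.round(1e3*((p-nose)@X),1),np.round(1e3*((p-nose)@Y),1),np.round(p,4))
w=world(s);print('z nose top',w[175+45,225+25,2],'bar',w[175+10,225+45,2],'ptr',w[175+25,225+35,2],'rule',w[175+42,225+60,2])
```

```text
tip -4.3 3.1 [0.7546 0.1421 0.04  ]
tip38 -3.4 3.5 [0.7555 0.1426 0.037 ]
barL -23.2 -7.6 [0.737  0.1293 0.051 ]
barR -23.7 13.5 [0.7342 0.1503 0.051 ]
ptL -13.1 -4.5 [0.7468 0.1335 0.04  ]
ptR -12.7 12.3 [0.7453 0.1503 0.04  ]
t1 -7.9 15.4 [0.7497 0.1539 0.034 ]
t2 -8.7 45.8 [0.7456 0.1841 0.034 ]
noseTop -1.0 -0.0 [0.7582 0.1393 0.044 ]
nL 8.4 -12.5 [0.7689 0.1279 0.044 ]
nR 10.9 11.3 [0.7688 0.1519 0.044 ]
z nose top 0.04243553280079249 bar 0.045258455359994496 ptr 0.039612046356752154 rule 0.032926835513459284
```

Offset: bar midline 2.95, pointer tip 3.1, pointer corners 3.9, so about +3.3 mm; tick spacing measures 10.1 mm, so the scale is right. I'll regrip and wind about 0.33 rad clockwise.

>>> servo_tool --translation '[[0.05,0.001,0],[0.05,0.001,0],[0.05,0.001,0],[0.05,0.001,0],[0.048,0.0007,0],[0,0,0],[0,0,0]]' --turn '[[0,0,0],[0,0,0],[0,0,0],[0,0,0],[0,0,0],[0,0,0],[0,0,0]]'

```text
clock: 13.45
tool_pos: [0.5143, 0.0175, 0.1682]
eef_rot: [-0.233, 0.973, -0.0, 0.002]
contact_force: [-0.2, -0.4, 0.4]
opening: 1.003
finger_force: 0.0
```

```bash
python3 st.py
```

```text
t 13.45 pos [0.5143 0.0175 0.1682] yaw x -2.6721893089862876 z [ 0.004  0.    -1.   ] q [ 0.439  0.83  -0.986  1.948  0.915  0.891  1.002] F [-0.2 -0.4  0.4] Mz [ 0.11 -0.2   0.03] op 1.0032752818132153
```

>>> servo_tool --translation '[[0.0005,0,0.04],[0,0,0.04],[0,0,0.021],[0,0,0],[0,0,0]]' --turn '[[0,0,0],[0,0,0],[0,0,0],[0,0,0],[0,0,0]]'

```text
clock: 14.08
tool_pos: [0.5137, 0.018, 0.0667]
eef_rot: [-0.233, 0.972, 0.0, 0.001]
contact_force: [1.6, -0.1, 0.4]
opening: 1.001
finger_force: 0.0
```

>>> servo_tool --translation '[[0,0,0],[0,0,0],[0,0,0],[0,0,0],[0,0,0],[0,0,0]]' --turn '[[0,0,0],[0,0,0],[0,0,0],[0,0,0],[0,0,0],[0,0,0]]' --grip 0.3 --grip_force 30

```text
clock: 14.82
tool_pos: [0.5126, 0.0165, 0.0659]
eef_rot: [-0.233, 0.973, -0.001, 0.0]
contact_force: [0.6, -1.9, 3.3]
opening: 0.585
finger_force: 30.0
```

>>> servo_tool --translation '[[0,0,0],[0,0,0],[0,0,0],[0,0,0],[0,0,0]]' --turn '[[0,0,0.11],[0,0,0.11],[0,0,0.11],[0,0,0],[0,0,0]]'

```text
clock: 15.45
tool_pos: [0.5125, 0.0167, 0.0659]
eef_rot: [-0.071, 0.998, -0.0, 0.0]
contact_force: [1.4, -3.0, 4.9]
opening: 0.587
finger_force: 30.0
```

```bash
python3 st.py
```

```text
t 15.45 pos [0.5125 0.0167 0.0659] yaw x -3.0002198927350756 z [ 0.    -0.001 -1.   ] q [ 0.328  0.953 -0.778  2.01   1.12   0.69   0.51 ] F [ 1.4 -3.   4.9] Mz [-0.48 -0.29 -0.07] op 0.5870419224992319
```

>>> servo_tool --translation '[[0,0,0],[0,0,0],[0,0,0],[0,0,0],[0,0,0],[0,0,-0.04],[0,0,-0.06],[0,0,0]]' --turn '[[0,0,0],[0,0,0],[0,0,0],[0,0,0],[0,0,0],[0,0,0],[0,0,0],[0,0,0]]' --grip 1

```text
clock: 16.45
tool_pos: [0.5146, 0.0184, 0.1695]
eef_rot: [-0.07, 0.998, 0.001, 0.004]
contact_force: [0.2, -0.3, -0.1]
opening: 1.001
finger_force: 0.0
```

>>> servo_tool --translation '[[-0.0466,0.0172,0],[-0.0466,0.0172,0],[-0.0466,0.0172,0],[-0.0466,0.0172,0],[-0.0466,0.0172,0],[0,0,0],[0,0,0],[0,0,0]]' --turn '[[0,0,0],[0,0,0],[0,0,0],[0,0,0],[0,0,0],[0,0,0],[0,0,0],[0,0,0]]'

```text
clock: 17.45
tool_pos: [0.73, 0.1334, 0.1654]
eef_rot: [-0.07, 0.998, -0.001, -0.001]
contact_force: [-0.8, 0.5, -0.6]
opening: 0.997
finger_force: 0.0
```

```bash
python3 st.py
python3 - <<'E'
from h import *
s=snap('wrist'); np.savez('w4.npz',**s)
u,v=proj(s,[.7565,.139,.037]).astype(int);u0,v0=u-40,v-33;print(u0,v0)
cv2.imwrite('pics/c5.png',cv2.resize(s['img'][v0:v0+60,u0:u0+80],None,fx=10,fy=10,interpolation=0)[...,::-1])
E
```

```text
t 17.45 pos [0.73   0.1334 0.1654] yaw x -3.001231266130743 z [-0.001 -0.002 -1.   ] q [ 0.109  1.058 -0.887  1.193  0.798  1.236  0.951] F [-0.8  0.5 -0.6] Mz [ 0.06 -0.17 -0.  ] op 0.9971585130274598
210 179
```

View pics/c5.png

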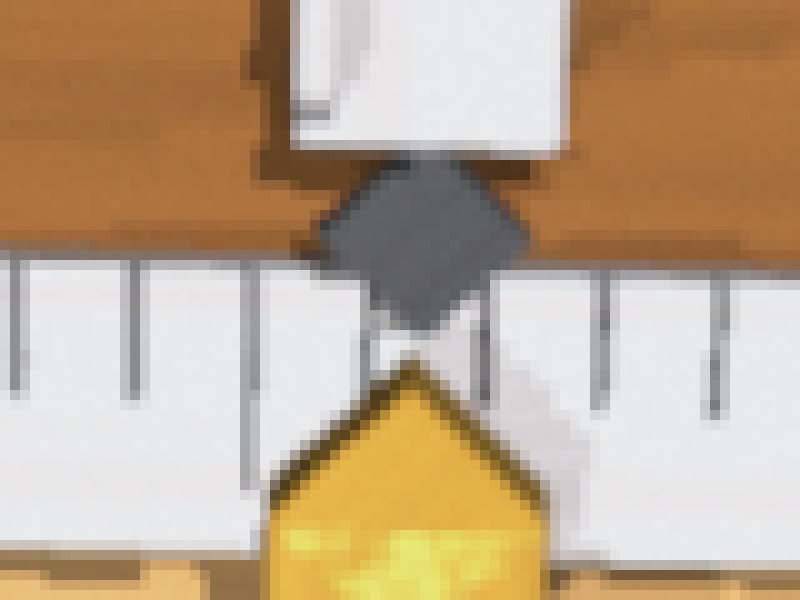

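The wrist crop shows the pointer tip at (420,330) and the nose at (413,360), with 10 mm spanning about 117 px. The pointer is therefore about +0.5 mm off, with the last motion towards the knife. The gripper is clear, so I'm handing in.

```bash
python3 -c "
from h import *
print(r.finish_job())"
```

```text
the job is handed in; nothing more can be done
None
```

The gauge was wound out about 6–7 mm past the marker, then brought back by the knob onto the mark. The pointer reads about 0.5 mm from the nose with the play taken up towards the knife; the knob is released and the job handed in (no verdict was returned).

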